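# Put the knocked glue-and-bead organiser to rights

### The job

The bench organiser has been knocked: one glue bottle has toppled over the low front rail of its lane, and a bead tube has jumped out of the tube block and lies tipped across the lane with its cap end over the back rail. Set the bottle down upright again on the lane floor between its neighbours (do not drop it), and put the bead tube back, cap up and fully down, into a free hole of the tube block at the end of the organiser. The other bottles, the jar and the tubes already in the block must stay standing where they are.

Things in the scene. Friction and masses are not known exactly. Their poses are not given: they have to be found in the camera images.
- organiser: Fixed plywood organiser, long and narrow, open on top: a bottle lane and, at its left end, a tube block. Origin on the table below the middle of the lane; x across the lane (away from the robot), y along it to the left, z up. The wooden block fills y = 214 to 314 mm, x = -47 to 47 mm; its top is at z = 63 mm and has four round holes.
- lane (a point): Middle of the lane floor, 8 mm above the table. Inside, the lane is 62 mm wide (organiser x = -31 to 31 mm) and runs from y = -206 to 214 mm; its rails and right end are 8 mm thick and rise 25 mm above the floor. Five bays at organiser y = -156, -78, 0, 78, 156 mm (within 4 mm), no dividers; which thing is in which bay varies.
- hole0 (a point): Centre of the mouth of a round hole (24 mm diameter, 45 mm deep, edge slightly broken) in the top of the tube block: front (robot side) row, right; free at the start. The holes are 42 mm apart in organiser x, 48 mm in y.
- hole1 (a point): Centre of the mouth of a round hole (24 mm diameter, 45 mm deep, edge slightly broken) in the top of the tube block: front (robot side) row, left; free at the start. The holes are 42 mm apart in organiser x, 48 mm in y.
- hole2 (a point): Centre of the mouth of a round hole (24 mm diameter, 45 mm deep, edge slightly broken) in the top of the tube block: back row, right; holds a tube at the start. The holes are 42 mm apart in organiser x, 48 mm in y.
- hole3 (a point): Centre of the mouth of a round hole (24 mm diameter, 45 mm deep, edge slightly broken) in the top of the tube block: back row, left; holds a tube at the start. The holes are 42 mm apart in organiser x, 48 mm in y.
- fallen_bottle: The toppled glue bottle, 112 mm tall, 130 g: straight white body 42 mm in diameter up to 84 mm, grey cap 22 mm in diameter above 96 mm. Origin on its axis 31 mm above its underside, z axis towards the cap. It starts leaning square across a bay over the front rail, cap towards the robot, axis about 27 degrees above level, heel on the floor against the back rail.
- bottle_a: A glue bottle standing in the lane, same size as the toppled one (42 mm in diameter, 112 mm tall). Origin on its axis 31 mm above its underside, z axis towards the cap.
- bottle_b: Another glue bottle standing in the lane, same as bottle_a. Origin on its axis 31 mm above its underside, z axis towards the cap.
- jar: A squat round pigment jar standing in the lane, clear with a black lid, 52 mm in diameter and 66 mm tall. Origin under its centre, z axis up.
- fallen_tube: The loose bead tube: clear plastic cylinder with flush white cap (last 28 mm), 18 mm in diameter, 110 mm long over all, 35 g. Origin on its axis 30 mm above its foot, z axis towards the cap. It starts square across a bay, foot on the floor against the front rail, cap away from the robot over the back rail, axis about 25 degrees above level. Held lightly it swivels in the fingers.
- fallen_tube_foot (a point): Centre of the foot (closed end) of the loose tube.
- tube_a: A bead tube like the loose one (18 mm in diameter, 110 mm long), standing in a back hole of the block. Origin on its axis 30 mm above its foot, z axis towards the cap.
- tube_b: Another such tube, standing in the other back hole. Origin on its axis 30 mm above its foot, z axis towards the cap.
There are look-alikes about, which are no part of the job. Leave any green or yellow look-alike of the bottle_a alone.

How it is judged:
By the outcome, as a careful person would: the job done as asked, in the order asked, and still so for the second after the job is handed in, with the robot touching nothing.
It also fails if it takes over 72 s, if anything falls off the work surface, if the arm or the gripper's body presses on something with over 40 N, if the wrist force passes 120 N, or if a joint passes its speed limit or range.

### The arm

A 6-joint arm with a two-finger parallel gripper is mounted at the origin on the work surface. World frame = base frame: x ahead of the robot, y to its left, z up, the work surface at z = 0. Lengths are in mm, angles in rad, forces in N, time in s.
With the tool pointing down it reaches from about 350 to 975 mm from the base axis. Payload 7.1 kg.
Tool frame: the origin (TCP) lies on the centre line of the jaws, within the pads' length; the fingertips stand 14 mm ahead of it and the grasp point (between the pads) lies 5 mm behind it (tips_ahead is the distance from the TCP to the fingertips, in mm); z points along the fingers, y is the line along which they close (so a half turn about z gives the same grasp; the last joint's range is limited). The gripper opens to 88 mm and grips with 3 to 60 N. Pads are 20 mm wide; open, the fingers measure 115 mm over their backs; the gripper's body (75 mm by 178 mm) begins 61 mm behind the grasp point.
Start: joints at [-1.138, 0.423, 1.63, -0, 1.089, -0.019], TCP at [272.88, -562.264, 236.675] pointing down, gripper open.
Joint ranges: [-3, 3], [-0.9, 2.11], [0.09, 2.58], [-1.31, 4.45], [0.11, 2.69], [-2.54, 2.54]. Speed limits (rad/s): [2.39, 2.39, 3.01, 3.14, 3.14, 3.14].

### API

Orientations are given as a unit quaternion [w, x, y, z].
In Python, from cell import * gives the robot as it stands. The module is installed in compiled form; this text tells all that it offers.
- The arm moves only by the shell command python3 -m crank 'ROWS'. ROWS is JSON, a list of rows, each an object with "grip": the opening, from -1 (shut) to 1 (fully open); "translation": the shift along the tool's x, y, z in cm, a list of three; "twist": the turn, a rotation vector about the tool's x, y, z in rad, a list of three. In form: [{"grip": grip, "translation": [dx, dy, dz], "twist": [ax, ay, az]}, ...]. A call has exactly 10 rows; each row is the pose to reach, as a shift and turn from the pose commanded when the call began, along the tool's axes at that moment; what a row does not reach only later rows make up. A row lasts 1/12 s, in which the tool goes at most 41.7 mm and 7.16 degrees, less where a joint would pass 70% of its speed; a pose out of reach is approached as far as the arm can. A call with a gripper value outside its range is refused whole. The fingers move at their own pace and stop on an object; the grip force is fixed at half the most. Time passes only in rows, so rows that repeat a pose let the fingers close, or fill a call up. It gives the time, the measured TCP pose, the force, the opening and the grip force at its end, in the units of the state.
- sense(): the state, without advancing time (a new reading comes with each control period).
- get_image(name): name is "side" or "top" or "wrist"; returns a dict with "image" (384x512x3 uint8, red, green, blue), "fovy" (degrees; the focal length in pixels is half the picture's height over the tangent of half this angle, whatever the lens; pixels are square), "cx", "cy" (the principal point, pixels), "T" (4x4, takes a point from camera to world coordinates). Camera axes: x right, y down, z forward; pixel columns grow to the right and rows downward; lengths in mm; the calibration is good to about 2 mm. A picture is of the moment at which its call begins. There is no depth.
- close_job(): hands the job in; it is judged then, once.
The state is a dict: "clock": time; "joint_positions": joint angles; "qd": joint speeds; "effort": joint torques, N m; "position": TCP position; "tool_rot": TCP orientation; "ft_force": force on the tool from outside, world axes, zero at the start; "wrist_torque": the same for the moment, N m; "gripper_width": finger opening in mm; "finger_force": force on a finger pad.
Only numpy, scipy, OpenCV 4.12 (cv2) and the standard library are available. Lean on these libraries where they do the work, as an engineer would, in place of code of your own. Each camera call takes 0.05 s, during which the arm holds its last target. There are 200 camera calls.

## Working session

There is one attempt and no reset: what is moved stays moved. The work goes in short steps, Python scripts to look and compute and a shell command to move; the robot and the scene stay as the last step left them, time stands still between calls to the robot, and variables do not carry over. Pictures are saved under pics/ and viewed, at most 10 in all, crops included, and the job is handed in when it is done.

```bash
mkdir -p pics; python3 - <<'E'
from cell import *
import cv2,numpy as np
for n in("side","top","wrist"):
    d=get_image(n);cv2.imwrite(f"pics/{n}0.png",d["image"][:,:,::-1]);print(n,d["fovy"],d["cx"],d["cy"],np.round(d["T"],3).tolist())
a=[cv2.imread(f"pics/{n}0.png") for n in("side","top")]
print(sense())
E
```

```text
side 42.75067399695887 251.09366751662785 181.0618309464806 [[-0.787, -0.351, 0.507, -127.904], [-0.616, 0.423, -0.664, 746.606], [0.019, -0.835, -0.549, 749.914], [0.0, 0.0, 0.0, 1.0]]
top 46.19513892584244 254.16475640890346 191.53588406954637 [[-0.006, -0.988, 0.151, 351.845], [-1.0, 0.004, -0.014, -64.516], [0.013, -0.151, -0.988, 1178.519], [0.0, 0.0, 0.0, 1.0]]
wrist 62.461601881709136 253.43664944265564 191.03903708540932 [[0.438, -0.871, -0.224, 332.566], [-0.899, -0.425, -0.106, -533.419], [-0.003, 0.247, -0.969, 384.12], [0.0, 0.0, 0.0, 1.0]]
{'clock': 0.15, 'joint_positions': array([-1.13802005e+00,  4.23673957e-01,  1.63047604e+00, -1.69010501e-06,
        1.08861125e+00, -1.90066085e-02]), 'qd': array([-0.00194063, -0.00209758, -0.00448656,  0.00070346,  0.00127702,
        0.00118308]), 'effort': array([-4.26308779e-04, -5.44982922e+01, -2.73919648e+01,  6.43568044e-02,
        2.04735092e-02, -5.65386927e-05]), 'position': array([ 272.70658103, -561.91916408,  236.08995349]), 'tool_rot': array([-5.71683166e-04,  9.74594579e-01,  2.23975590e-01, -1.20754165e-04]), 'ft_force': array([-0.50833989, -0.57072739,  0.04549049]), 'wrist_torque': array([-0.07358564, -0.01495127,  0.026923  ]), 'finger_force': 0.0, 'gripper_width': 87.84233253530222}
```

View pics/top0.png

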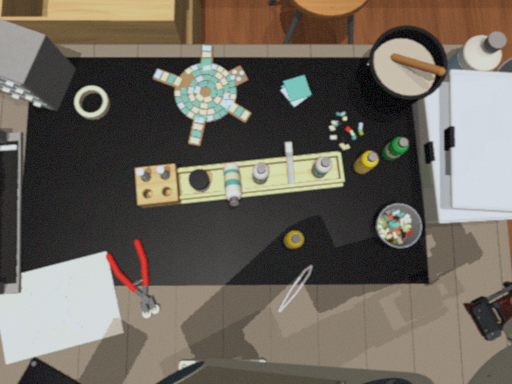

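View pics/side0.png

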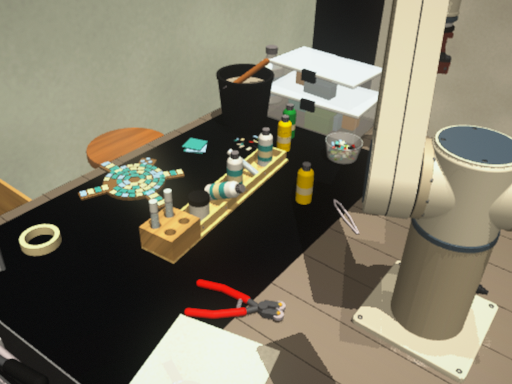

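The top view shows the organiser across (137–343, 155–205) px. From the left it holds the block, jar (200,180), fallen bottle (232,185, cap down at 234,202), bottle (260,172), loose tube (290,163) and bottle (322,166). In the side view the arm is clear of it.

```bash
python3 - <<'E'
import cv2
a=cv2.imread("pics/top0.png")[135:220,125:355]
cv2.imwrite("pics/c0.png",cv2.resize(a,None,fx=3.45,fy=3.45,interpolation=cv2.INTER_CUBIC))
E
```

```text
(no output)
```

View pics/c0.png

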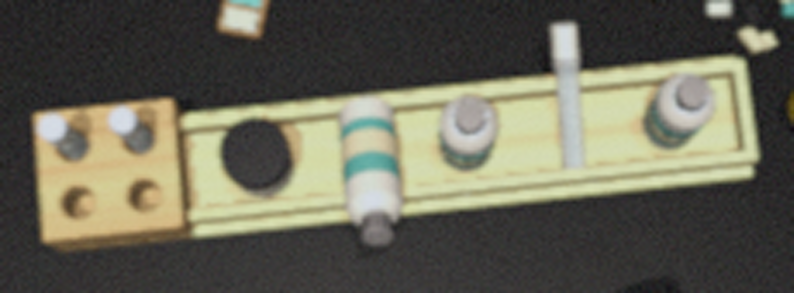

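The crop shows the block corners at (33,113), (178,98), (188,232) and (42,243), and the free holes at (78,202) and (145,196). The lane's right end corners are (743,57) and (757,163). The tube cap is at (565,28) and its foot at (573,165). The bottle axis runs from (367,100) to (377,240).

```bash
cat >h.py <<'E'
import numpy as np,cv2
from scipy.optimize import least_squares
from scipy.spatial.transform import Rotation as R
def cam(d): return (d["cx"],d["cy"],192/np.tan(np.radians(d["fovy"]/2)),np.array(d["T"]))
def proj(c,p):
    cx,cy,f,T=c; q=(np.atleast_2d(p)-T[:3,3])@T[:3,:3]
    return np.c_[cx+f*q[:,0]/q[:,2],cy+f*q[:,1]/q[:,2]]
def atz(c,uv,z):
    cx,cy,f,T=c; r=T[:3,:3]@np.array([(uv[0]-cx)/f,(uv[1]-cy)/f,1]); return T[:3,3]+r*(z-T[2,3])/r[2]
def w(o,p):
    p=np.atleast_2d(p).astype(float); c,s=np.cos(o[2]),np.sin(o[2])
    return np.c_[o[0]+c*p[:,0]-s*p[:,1],o[1]+s*p[:,0]+c*p[:,1],p[:,2]]
def inv(o,p): 
    c,s=np.cos(o[2]),np.sin(o[2]);dx,dy=p[0]-o[0],p[1]-o[1]; return np.array([c*dx+s*dy,-s*dx+c*dy,p[2]])
def tool():
    from cell import sense
    s=sense();q=s["tool_rot"];return s["position"],R.from_quat([q[1],q[2],q[3],q[0]]),s
E
python3 - <<'E'
from h import *
from cell import *
c=cam(get_image("top"))
P=[(47,314,63),(47,214,63),(-47,214,63),(-21,288,63),(-21,240,63),(39,-214,33),(-39,-214,33),(-47,314,63)]
U=np.array([(33,113),(178,98),(188,232),(78,202),(145,196),(743,57),(757,163),(42,243)])/3.45+[125,135]
r=least_squares(lambda o:(proj(c,w(o,P))-U).ravel(),[400,-50,0.05],x_scale=[1,1,.01],loss='soft_l1')
o=r.x;print(o.round(3).tolist(),r.fun.reshape(-1,2).round(1).tolist());np.save("o.npy",o)
for n,u,z in[("jar lid",(257,157),74),("botA cap",(468,112),120),("botB cap",(691,93),120),("tube cap",(565,42),60),("tubefoot",(573,162),17),("fb heel",(367,110),30),("fb cap",(377,232),65)]:
    print(n,inv(o,atz(c,np.array(u)/3.45+[125,135],z)).round(1))
p,Rt,_=tool();print(p,Rt.as_matrix().round(3).tolist(),w(o,[[0,78,0],[0,-78,0],[-21,240,63]]).round(1).tolist())
E
```

```text
[568.877, -98.436, 0.104] [[0.8, 0.5], [-1.6, 0.7], [-1.3, -1.4], [0.1, 0.2], [-0.1, -0.1], [0.2, 0.8], [0.3, -0.7], [0.8, -0.3]]
jar lid [ -3.6 155.5  74. ]
botA cap [  3.6   2.8 120. ]
botB cap [   0.4 -153.5  120. ]
tube cap [ 60.7 -77.6  60. ]
tubefoot [-22.4 -77.4  17. ]
fb heel [31.7 73.8 30. ]
fb cap [-66.   75.3  65. ]
[ 272.77234552 -561.98100363  236.20233662] [[0.9, 0.437, -0.0], [0.437, -0.9, 0.001], [0.0, -0.001, -1.0]] [[560.8, -20.9, 0.0], [577.0, -176.0, 0.0], [523.0, 138.1, 63.0]]
```

```bash
cat >>h.py <<'E'
o=np.load("o.npy")
def Rt(tilt,yaw=0,o=o):  # tool x along organiser x when tilt=0; tilt forward
    z=o[2]+yaw; x=[np.cos(z),np.sin(z),0];y=[np.sin(z),-np.cos(z),0]
    return R.from_matrix(np.c_[x,y,[0,0,-1]])*R.from_rotvec([0,tilt,0])
def go(g,tilt,yaw=0,pr=True):   # grasp point in organiser coords
    p,Rc,s=tool();T=Rt(tilt,yaw); t=w(o,g)[0]+5*T.as_matrix()[:,2]
    d=Rc.inv().apply(t-p)/10;tw=(Rc.inv()*T).as_rotvec()
    print("rows:",d.round(2).tolist(),tw.round(3).tolist(),"cur g",inv(o,p-5*Rc.as_matrix()[:,2]).round(1),"w",round(s["gripper_width"],1),s["joint_positions"].round(2).tolist())
E
python3 - <<'E'
from h import *
from cell import *
th=np.radians(27);a=np.array([-np.cos(th),0,np.sin(th)]);b=np.array([27.8,75,26.7])
c=cam(get_image("top"))
print("yellow",atz(c,(294,236),120))
go(b+a*60+a*120,np.radians(63)); go(b+a*60+a*120,np.radians(45))
E
```

```text
yellow [ 407.92470525 -172.22616355  120.        ]
rows: [37.39, -40.19, 13.04] [-0.192, 1.088, 0.311] cur g [-342.8 -430.3  241.3] w 88.0 [-1.14, 0.42, 1.63, -0.0, 1.09, -0.02]
rows: [37.3, -40.22, 13.17] [-0.137, 0.777, 0.329] cur g [-342.8 -430.3  241.3] w 88.0 [-1.14, 0.42, 1.63, -0.0, 1.09, -0.02]
```

```bash
r='{"grip":0.36,"translation":[37.4,-40.2,0],"twist":[0,0,0.348]}'; echo; python3 -m crank '[{"grip":0.36,"translation":[37.4,-40.2,-3],"twist":[0,0,0.348]},{"grip":0.36,"translation":[37.4,-40.2,-3],"twist":[0,0,0.348]},{"grip":0.36,"translation":[37.4,-40.2,-3],"twist":[0,0,0.348]},{"grip":0.36,"translation":[37.4,-40.2,-3],"twist":[0,0,0.348]},{"grip":0.36,"translation":[37.4,-40.2,-3],"twist":[0,0,0.348]},{"grip":0.36,"translation":[37.4,-40.2,-3],"twist":[0,0,0.348]},{"grip":0.36,"translation":[37.4,-40.2,-3],"twist":[0,0,0.348]},{"grip":0.36,"translation":[37.4,-40.2,-3],"twist":[0,0,0.348]},{"grip":0.36,"translation":[37.4,-40.2,-3],"twist":[0,0,0.348]},{"grip":0.36,"translation":[37.4,-40.2,-3],"twist":[0,0,0.348]}]'
python3 - <<'E'
from h import *
th=np.radians(27);a=np.array([-np.cos(th),0,np.sin(th)]);b=np.array([27.8,75,26.7])
go(b+a*60+a*120+[0,0,100],np.radians(63))
E
```

```text
clock: 1.08
position: [394.9, -162.6, 259.7]
tool_rot: [0.0, 0.999, 0.052, 0.0]
ft_force: [1.2, 0.8, -0.3]
gripper_width: 60.0
finger_force: 0.0
rows: [5.14, -12.08, 5.36] [0.001, 1.099, -0.001] cur g [-179.7  -45.7  264.7] w 60.0 [-0.42, 0.09, 2.02, -0.0, 1.03, 1.05]
```

```bash
python3 -m crank '[{"grip":0.36,"translation":[1,-4,1],"twist":[0,0.12,0]},{"grip":0.36,"translation":[2,-8,2],"twist":[0,0.24,0]},{"grip":0.36,"translation":[3,-12.1,3],"twist":[0,0.36,0]},{"grip":0.36,"translation":[4,-12.1,4],"twist":[0,0.48,0]},{"grip":0.36,"translation":[5.1,-12.1,5],"twist":[0,0.6,0]},{"grip":0.36,"translation":[5.1,-12.1,5.4],"twist":[0,0.72,0]},{"grip":0.36,"translation":[5.1,-12.1,5.4],"twist":[0,0.84,0]},{"grip":0.36,"translation":[5.1,-12.1,5.4],"twist":[0,0.96,0]},{"grip":0.36,"translation":[5.1,-12.1,5.4],"twist":[0,1.08,0]},{"grip":0.36,"translation":[5.1,-12.1,5.4],"twist":[0,1.1,0]}]'
cat >b.py <<'E'
from h import *
th=np.radians(27);a=np.array([-np.cos(th),0,np.sin(th)]);b=np.array([27.8,75,26.7])
E
python3 - <<'E'
from b import *
go(b+a*180,np.radians(63));go(b+a*60,np.radians(63))
E
```

```text
clock: 1.92
position: [430.5, -23.5, 206.5]
tool_rot: [-0.059, 0.942, 0.065, 0.323]
ft_force: [0.6, 0.4, -0.1]
gripper_width: 59.7
finger_force: 0.0
rows: [-6.05, 2.09, 7.86] [-0.089, 0.436, -0.017] cur g [-132.9   88.4  210.4] w 59.7 [-0.31, 0.06, 2.44, 1.44, 0.34, -0.2]
rows: [-0.98, 3.08, 18.69] [-0.089, 0.436, -0.017] cur g [-132.9   88.4  210.4] w 59.7 [-0.31, 0.06, 2.44, 1.44, 0.34, -0.2]
```

```bash
python3 -m crank '[{"grip":0.36,"translation":[0,0,0],"twist":[-0.09,0.436,-0.017]},{"grip":0.36,"translation":[0,0,0],"twist":[-0.09,0.436,-0.017]},{"grip":0.36,"translation":[0,0,0],"twist":[-0.09,0.436,-0.017]},{"grip":0.36,"translation":[0,0,0],"twist":[-0.09,0.436,-0.017]},{"grip":0.36,"translation":[0,0,0],"twist":[-0.09,0.436,-0.017]},{"grip":0.36,"translation":[-6,2.1,7.9],"twist":[-0.09,0.436,-0.017]},{"grip":0.36,"translation":[-6,2.1,7.9],"twist":[-0.09,0.436,-0.017]},{"grip":0.36,"translation":[-6,2.1,7.9],"twist":[-0.09,0.436,-0.017]},{"grip":0.36,"translation":[-6,2.1,7.9],"twist":[-0.09,0.436,-0.017]},{"grip":0.36,"translation":[-6,2.1,7.9],"twist":[-0.09,0.436,-0.017]}]'
python3 - <<'E'
from b import *
go(b+a*180,np.radians(63));go(b+a*60,np.radians(63))
from cell import *
cv2.imwrite("pics/s1.png",get_image("side")["image"][:,:,::-1])
E
```

```text
clock: 2.75
position: [456.9, -45.0, 98.4]
tool_rot: [-0.03, 0.851, 0.047, 0.521]
ft_force: [0.6, -0.3, -1.3]
gripper_width: 60.0
finger_force: 0.0
rows: [-0.32, -1.04, -2.33] [-0.008, 0.0, 0.001] cur g [-110.3   64.8  100.7] w 60.0 [-0.42, 0.89, 2.58, 2.66, 1.38, -1.74]
rows: [-0.32, -0.95, 9.67] [-0.008, 0.0, 0.001] cur g [-110.3   64.8  100.7] w 60.0 [-0.42, 0.89, 2.58, 2.66, 1.38, -1.74]
```

View pics/s1.png

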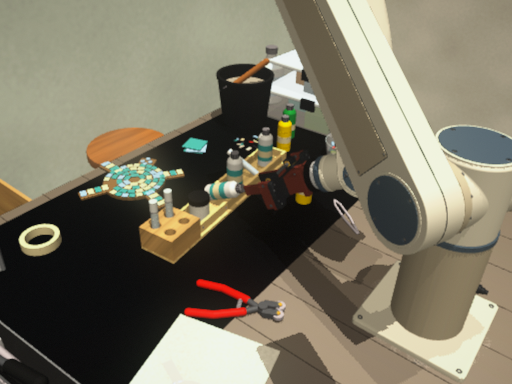

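The gripper at about (275,185) px points along the bottle axis towards its cap at (240,188). The yellow look-alike still stands below the wrist at (304,200).

```bash
python3 -m crank '[{"grip":0.36,"translation":[-0.3,-1,0],"twist":[-0.008,0,0]},{"grip":0.36,"translation":[-0.3,-1,0],"twist":[-0.008,0,0]},{"grip":0.36,"translation":[-0.3,-1,2],"twist":[-0.008,0,0]},{"grip":0.36,"translation":[-0.3,-1,4],"twist":[-0.008,0,0]},{"grip":0.36,"translation":[-0.3,-1,5],"twist":[-0.008,0,0]},{"grip":0.36,"translation":[-0.3,-1,6],"twist":[-0.008,0,0]},{"grip":0.36,"translation":[-0.3,-1,7],"twist":[-0.008,0,0]},{"grip":0.36,"translation":[-0.3,-1,8],"twist":[-0.008,0,0]},{"grip":0.36,"translation":[-0.3,-1,8],"twist":[-0.008,0,0]},{"grip":0.36,"translation":[-0.3,-1,8],"twist":[-0.008,0,0]}]'
python3 - <<'E'
from b import *
go(b+a*60,np.radians(63))
from cell import *
cv2.imwrite("pics/w1.png",get_image("wrist")["image"][:,:,::-1])
E
```

```text
clock: 3.63
position: [524.2, -26.3, 60.5]
tool_rot: [-0.028, 0.852, 0.045, 0.52]
ft_force: [-0.2, 0.2, -0.8]
gripper_width: 59.7
finger_force: 0.0
rows: [-0.07, 0.14, 1.8] [-0.002, 0.003, -0.001] cur g [-41.4  76.4  62.8] w 59.7 [-0.25, 0.92, 2.44, 2.82, 1.3, -1.65]
```

View pics/w1.png

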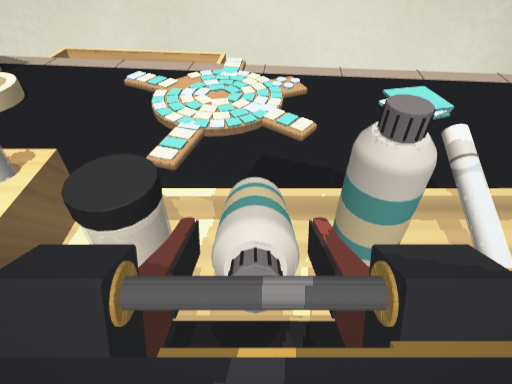

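The bottle (255,230) lies centred between the fingers (180 and 335), clear of the jar and the neighbour. I'll advance and close.

```bash
python3 -m crank '[{"grip":0.36,"translation":[-0.1,0.1,0.8],"twist":[0,0,0]},{"grip":0.36,"translation":[-0.1,0.1,1.6],"twist":[0,0,0]},{"grip":0.36,"translation":[-0.1,0.1,1.6],"twist":[0,0,0]},{"grip":-0.2,"translation":[-0.1,0.1,1.6],"twist":[0,0,0]},{"grip":-0.2,"translation":[-0.1,0.1,1.6],"twist":[0,0,0]},{"grip":-0.2,"translation":[-0.1,0.1,1.6],"twist":[0,0,0]},{"grip":-0.2,"translation":[-0.1,0.1,1.6],"twist":[0,0,0]},{"grip":-0.2,"translation":[-0.1,0.1,1.6],"twist":[0,0,0]},{"grip":-0.2,"translation":[-0.1,0.1,1.6],"twist":[0,0,0]},{"grip":-0.2,"translation":[-0.1,0.1,1.6],"twist":[0,0,0]}]'
python3 - <<'E'
from b import *
go(b+a*60,np.radians(63))
go(np.array([-60,76,170]),np.radians(63))
E
```

```text
clock: 4.52
position: [537.4, -25.9, 51.7]
tool_rot: [-0.028, 0.853, 0.044, 0.52]
ft_force: [-0.5, -0.0, -0.6]
gripper_width: 41.4
finger_force: 30.0
rows: [0.11, 0.04, 0.22] [-0.002, 0.005, -0.002] cur g [-28.1  75.4  54. ] w 41.4 [-0.23, 0.93, 2.41, 2.83, 1.28, -1.64]
rows: [8.86, -0.09, -8.15] [-0.002, 0.005, -0.002] cur g [-28.1  75.4  54. ] w 41.4 [-0.23, 0.93, 2.41, 2.83, 1.28, -1.64]
```

```bash
python3 -m crank '[{"grip":-0.2,"translation":[0.6,0,-0.8],"twist":[0,0,0]},{"grip":-0.2,"translation":[1.4,0,-1.6],"twist":[0,0,0]},{"grip":-0.2,"translation":[2.4,0,-2.4],"twist":[0,0,0]},{"grip":-0.2,"translation":[3.5,0,-3.2],"twist":[0,0,0]},{"grip":-0.2,"translation":[4.6,0,-4.0],"twist":[0,0,0]},{"grip":-0.2,"translation":[5.7,0,-4.8],"twist":[0,0,0]},{"grip":-0.2,"translation":[6.8,0,-5.6],"twist":[0,0,0]},{"grip":-0.2,"translation":[7.8,0,-6.4],"twist":[0,0,0]},{"grip":-0.2,"translation":[8.8,0,-6.8],"twist":[0,0,0]},{"grip":-0.2,"translation":[8.8,0,-6.8],"twist":[0,0,0]}]'
python3 - <<'E'
from b import *
go(np.array([-30,76,280]),np.radians(63))
E
```

```text
clock: 5.35
position: [517.4, -28.3, 163.6]
tool_rot: [-0.028, 0.852, 0.044, 0.521]
ft_force: [-0.1, -0.6, -0.8]
gripper_width: 41.7
finger_force: 30.0
rows: [11.0, -0.11, -3.56] [-0.001, 0.001, -0.001] cur g [-48.3  75.1 165.8] w 41.7 [-0.26, 0.57, 2.5, 2.76, 1.03, -1.54]
```

```bash
python3 -m crank '[{"grip":-0.2,"translation":[2,0,-0.6],"twist":[0,0,0]},{"grip":-0.2,"translation":[4,0,-1.2],"twist":[0,0,0]},{"grip":-0.2,"translation":[6,0,-1.8],"twist":[0,0,0]},{"grip":-0.2,"translation":[8,0,-2.4],"twist":[0,0,0]},{"grip":-0.2,"translation":[10,0,-3],"twist":[0,0,0]},{"grip":-0.2,"translation":[11,0,-3.6],"twist":[0,-0.08,0]},{"grip":-0.2,"translation":[11,0,-3.6],"twist":[0,-0.16,0]},{"grip":-0.2,"translation":[11,0,-3.6],"twist":[0,-0.24,0]},{"grip":-0.2,"translation":[11,0,-3.6],"twist":[0,-0.32,0]},{"grip":-0.2,"translation":[11,0,-3.6],"twist":[0,-0.4,0]}]'
python3 - <<'E'
from b import *
go(np.array([0,77,280]),0)
E
```

```text
clock: 6.18
position: [533.1, -14.4, 271.8]
tool_rot: [-0.043, 0.911, 0.055, 0.406]
ft_force: [0.4, 0.0, -1.2]
gripper_width: 41.7
finger_force: 30.0
rows: [2.03, 1.11, 1.74] [-0.046, -0.841, 0.016] cur g [-30.5  87.1 275.2] w 41.7 [-0.2, 0.07, 2.31, 1.75, 0.27, -0.39]
```

```bash
python3 -m crank '[{"grip":-0.2,"translation":[0.2,0,0.2],"twist":[0,-0.09,0]},{"grip":-0.2,"translation":[0.4,0.2,0.4],"twist":[-0.01,-0.18,0]},{"grip":-0.2,"translation":[0.6,0.4,0.6],"twist":[-0.02,-0.27,0]},{"grip":-0.2,"translation":[0.8,0.6,0.8],"twist":[-0.02,-0.36,0.01]},{"grip":-0.2,"translation":[1,0.8,1],"twist":[-0.03,-0.45,0.01]},{"grip":-0.2,"translation":[1.2,1,1.2],"twist":[-0.03,-0.54,0.01]},{"grip":-0.2,"translation":[1.4,1.1,1.4],"twist":[-0.04,-0.63,0.016]},{"grip":-0.2,"translation":[1.6,1.1,1.6],"twist":[-0.046,-0.72,0.016]},{"grip":-0.2,"translation":[1.8,1.1,1.7],"twist":[-0.046,-0.8,0.016]},{"grip":-0.2,"translation":[2,1.1,1.7],"twist":[-0.046,-0.84,0.016]}]'
python3 - <<'E'
from b import *
go(np.array([0,77,280]),0)
go(np.array([0,77,90]),0)
E
```

```text
clock: 7.02
position: [559.6, -23.6, 274.9]
tool_rot: [-0.016, 0.994, 0.056, 0.092]
ft_force: [0.3, -0.0, -2.0]
gripper_width: 41.4
finger_force: 30.0
rows: [0.14, -0.16, 0.02] [-0.022, -0.187, 0.008] cur g [ -2.4  75.2 279.8] w 41.4 [-0.09, 0.21, 1.86, 0.08, 0.9, 1.32]
rows: [-3.38, 0.25, 18.69] [-0.022, -0.187, 0.008] cur g [ -2.4  75.2 279.8] w 41.4 [-0.09, 0.21, 1.86, 0.08, 0.9, 1.32]
```

```bash
python3 -m crank '[{"grip":-0.2,"translation":[0,0,1],"twist":[-0.011,-0.09,0]},{"grip":-0.2,"translation":[-0.5,0,3],"twist":[-0.022,-0.187,0.008]},{"grip":-0.2,"translation":[-0.8,0,5],"twist":[-0.022,-0.187,0.008]},{"grip":-0.2,"translation":[-1.2,0,7],"twist":[-0.022,-0.187,0.008]},{"grip":-0.2,"translation":[-1.6,0,9],"twist":[-0.022,-0.187,0.008]},{"grip":-0.2,"translation":[-2,0,11],"twist":[-0.022,-0.187,0.008]},{"grip":-0.2,"translation":[-2.2,0.2,12],"twist":[-0.022,-0.187,0.008]},{"grip":-0.2,"translation":[-2.2,0.2,12],"twist":[-0.022,-0.187,0.008]},{"grip":-0.2,"translation":[-2.2,0.2,12],"twist":[-0.022,-0.187,0.008]},{"grip":-0.2,"translation":[-2.2,0.2,12],"twist":[-0.022,-0.187,0.008]}]'
python3 - <<'E'
from b import *
go(np.array([0,77,90]),0)
from cell import *
cv2.imwrite("pics/s2.png",cv2.resize(get_image("side")["image"][100:260,120:340,::-1],None,fx=3.6,fy=3.6,interpolation=2))
E
```

```text
clock: 7.85
position: [563.1, -21.3, 154.0]
tool_rot: [-0.002, 0.999, 0.053, 0.004]
ft_force: [-0.2, 0.1, -0.8]
gripper_width: 41.4
finger_force: 30.0
rows: [-0.29, 0.06, 6.9] [-0.004, -0.009, 0.003] cur g [  2.2  77.4 159. ] w 41.4 [-0.06, 0.44, 1.83, 0.01, 0.86, 1.4]
```

View pics/s2.png

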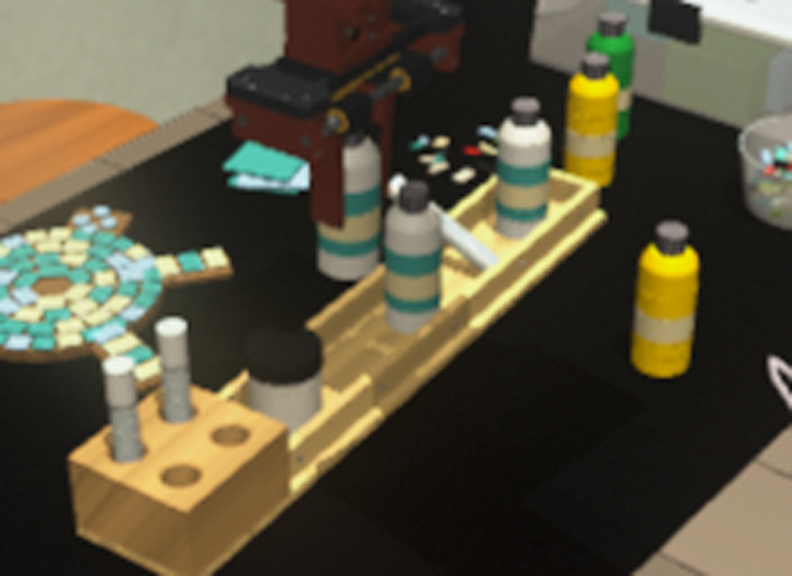

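The bottle hangs upright in the gripper at (348,205), above its gap between jar and neighbour. I'll lower it.

```bash
python3 -m crank '[{"grip":-0.2,"translation":[-0.2,0,1],"twist":[-0.004,-0.009,0.003]},{"grip":-0.2,"translation":[-0.3,0,2.2],"twist":[-0.004,-0.009,0.003]},{"grip":-0.2,"translation":[-0.3,0,3.5],"twist":[-0.004,-0.009,0.003]},{"grip":-0.2,"translation":[-0.3,0,4.8],"twist":[-0.004,-0.009,0.003]},{"grip":-0.2,"translation":[-0.3,0,6],"twist":[-0.004,-0.009,0.003]},{"grip":-0.2,"translation":[-0.3,0,7],"twist":[-0.004,-0.009,0.003]},{"grip":-0.2,"translation":[-0.3,0,7.8],"twist":[-0.004,-0.009,0.003]},{"grip":-0.2,"translation":[-0.3,0,8.2],"twist":[-0.004,-0.009,0.003]},{"grip":-0.2,"translation":[-0.3,0,8.4],"twist":[-0.004,-0.009,0.003]},{"grip":-0.2,"translation":[-0.3,0,8.4],"twist":[-0.004,-0.009,0.003]}]'
python3 - <<'E'
from b import *
go(np.array([0,77,70]),0)
from cell import *
d=get_image("wrist");cv2.imwrite("pics/w2.png",d["image"][:,:,::-1])
E
```

```text
clock: 8.73
position: [560.2, -21.0, 68.9]
tool_rot: [0.0, 0.999, 0.052, -0.0]
ft_force: [0.3, 0.3, -1.0]
gripper_width: 41.6
finger_force: 30.0
rows: [0.05, 0.09, 0.39] [0.0, 0.001, -0.0] cur g [-0.5 77.9 73.9] w 41.6 [-0.06, 0.58, 1.86, -0.0, 0.7, 1.41]
```

View pics/w2.png

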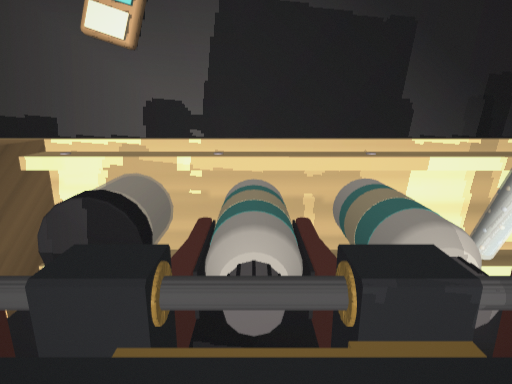

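The bottle (253,230) is inside the lane between the jar (100,235) and bottle (410,230), with the fingers clear of both. I'll lower the last few millimetres gently.

```bash
python3 -m crank '[{"grip":-0.2,"translation":[0,0,0.1],"twist":[0,0,0]},{"grip":-0.2,"translation":[0,0,0.1],"twist":[0,0,0]},{"grip":-0.2,"translation":[0,0,0.2],"twist":[0,0,0]},{"grip":-0.2,"translation":[0,0,0.2],"twist":[0,0,0]},{"grip":-0.2,"translation":[0,0,0.25],"twist":[0,0,0]},{"grip":-0.2,"translation":[0,0,0.25],"twist":[0,0,0]},{"grip":-0.2,"translation":[0,0,0.3],"twist":[0,0,0]},{"grip":-0.2,"translation":[0,0,0.3],"twist":[0,0,0]},{"grip":-0.2,"translation":[0,0,0.3],"twist":[0,0,0]},{"grip":-0.2,"translation":[0,0,0.3],"twist":[0,0,0]}]'

```

```text
clock: 9.62
position: [560.7, -21.0, 66.9]
tool_rot: [0.0, 0.999, 0.052, 0.0]
ft_force: [-1.9, -0.7, 5.1]
gripper_width: 41.6
finger_force: 30.0
```

```bash
python3 -m crank '[{"grip":-0.2,"translation":[0,0,0.05],"twist":[0,0,0]},{"grip":-0.2,"translation":[0,0,0.05],"twist":[0,0,0]},{"grip":-0.2,"translation":[0,0,0.05],"twist":[0,0,0]},{"grip":-0.2,"translation":[0,0,0.05],"twist":[0,0,0]},{"grip":-0.2,"translation":[0,0,0.1],"twist":[0,0,0]},{"grip":-0.2,"translation":[0,0,0.1],"twist":[0,0,0]},{"grip":-0.2,"translation":[0,0,0.1],"twist":[0,0,0]},{"grip":-0.2,"translation":[0,0,0.1],"twist":[0,0,0]},{"grip":-0.2,"translation":[0,0,0.1],"twist":[0,0,0]},{"grip":-0.2,"translation":[0,0,0.1],"twist":[0,0,0]}]'

```

```text
clock: 10.45
position: [561.0, -21.0, 66.7]
tool_rot: [0.0, 0.999, 0.052, 0.0]
ft_force: [-1.7, 0.8, 14.8]
gripper_width: 42.0
finger_force: 30.0
```

```bash
python3 -m crank '[{"grip":-0.2,"translation":[0,0,-0.1],"twist":[0,0,0]},{"grip":-0.2,"translation":[0,0,-0.13],"twist":[0,0,0]},{"grip":0.0,"translation":[0,0,-0.13],"twist":[0,0,0]},{"grip":0.1,"translation":[0,0,-0.13],"twist":[0,0,0]},{"grip":0.2,"translation":[0,0,-0.13],"twist":[0,0,0]},{"grip":0.32,"translation":[0,0,-0.13],"twist":[0,0,0]},{"grip":0.32,"translation":[0,0,-0.13],"twist":[0,0,0]},{"grip":0.32,"translation":[0,0,-0.13],"twist":[0,0,0]},{"grip":0.32,"translation":[0,0,-1],"twist":[0,0,0]},{"grip":0.32,"translation":[0,0,-2],"twist":[0,0,0]}]'

```

```text
clock: 11.28
position: [559.8, -21.0, 85.3]
tool_rot: [0.0, 0.999, 0.052, -0.001]
ft_force: [-0.3, -0.3, -0.2]
gripper_width: 58.0
finger_force: 0.0
```

```bash
python3 -m crank '[{"grip":0.32,"translation":[0,0,-2],"twist":[0,0,0]},{"grip":0.32,"translation":[0,0,-4],"twist":[0,0,0]},{"grip":0.32,"translation":[0,0,-6],"twist":[0,0,0]},{"grip":0.32,"translation":[0,0,-9],"twist":[0,0,0]},{"grip":0.32,"translation":[0,0,-12],"twist":[0,0,0]},{"grip":0.32,"translation":[0,2,-14],"twist":[0,0,0]},{"grip":0.32,"translation":[0,5,-14],"twist":[0,0,0]},{"grip":0.32,"translation":[0,8,-14],"twist":[0,0,0]},{"grip":0.32,"translation":[0,11,-14],"twist":[0,0,0]},{"grip":0.32,"translation":[0,15.5,-14],"twist":[0,0,0]}]'
python3 - <<'E'
from b import *
from cell import *
d=get_image("side");A=cv2.resize(d["image"][100:260,120:320,::-1],None,fx=2.5,fy=2.5,interpolation=2)
B=get_image("top")["image"][:,:,::-1][135:215,125:355];B=cv2.resize(B,(600,210),interpolation=2)
B=B[:,:500] if 0 else cv2.resize(B,(500,175))
cv2.imwrite("pics/m3.png",np.vstack([A,B]))
go(np.array([0,-77.5,190]),0)
E
```

```text
clock: 12.12
position: [576.2, -171.9, 226.9]
tool_rot: [0.0, 0.999, 0.053, 0.0]
ft_force: [1.1, 1.1, 0.5]
gripper_width: 57.9
finger_force: 0.0
rows: [0.01, -0.12, 4.18] [0.003, -0.002, -0.004] cur g [-2.000e-01 -7.850e+01  2.318e+02] w 57.6 [-0.32, 0.4, 1.69, -0.0, 1.05, 1.16]
```

View pics/m3.png

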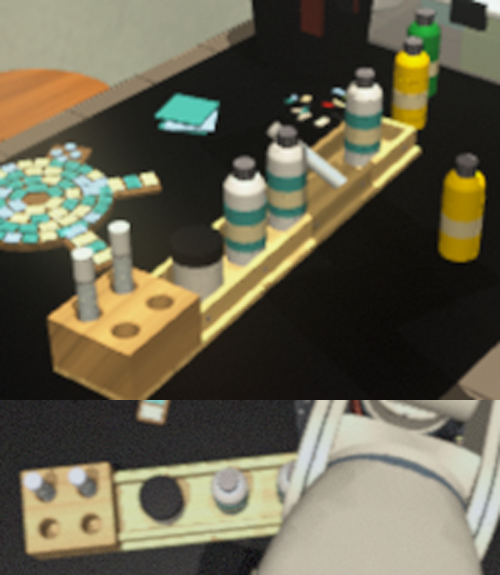

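The bottle stands upright at (245,215) between the jar and its neighbour, and all the others are standing. Next is the tube: I'll grip its cap end from beyond the back rail with the tool tilted, then turn it upright.

```bash
cat >>b.py <<'E'
th=np.radians(25);at=np.array([np.cos(th),0,np.sin(th)]);ft=np.array([-27.2,-77.5,16.2])
E
python3 - <<'E'
from b import *
go(np.array([110,-77.5,200]),np.radians(-60))
E
```

```text
rows: [10.58, -0.16, 2.95] [0.0, -1.049, -0.005] cur g [-2.000e-01 -7.850e+01  2.318e+02] w 57.6 [-0.32, 0.4, 1.69, -0.0, 1.05, 1.16]
```

```bash
python3 -m crank '[{"grip":-0.1,"translation":[2,0,-2],"twist":[0,-0.12,0]},{"grip":-0.1,"translation":[4,0,-2],"twist":[0,-0.24,0]},{"grip":-0.1,"translation":[6,0,-1],"twist":[0,-0.36,0]},{"grip":-0.1,"translation":[8,-0.1,0],"twist":[0,-0.48,0]},{"grip":-0.1,"translation":[10,-0.2,1],"twist":[0,-0.6,0]},{"grip":-0.1,"translation":[10.6,-0.2,2],"twist":[0,-0.72,-0.005]},{"grip":-0.1,"translation":[10.6,-0.2,3],"twist":[0,-0.84,-0.005]},{"grip":-0.1,"translation":[10.6,-0.2,3],"twist":[0,-0.96,-0.005]},{"grip":-0.1,"translation":[10.6,-0.2,3],"twist":[0,-1.05,-0.005]},{"grip":-0.1,"translation":[10.6,-0.2,3],"twist":[0,-1.05,-0.005]}]'
python3 - <<'E'
from b import *
go(ft+at*155,np.radians(-60))
E
```

```text
clock: 13.05
position: [680.5, -157.2, 190.1]
tool_rot: [0.026, 0.861, 0.048, -0.505]
ft_force: [-0.5, 0.0, -1.6]
gripper_width: 39.5
finger_force: 0.0
rows: [9.87, 0.79, 5.06] [0.003, 0.014, 0.006] cur g [109.3 -70.1 192.5] w 39.5 [-0.15, 1.12, 0.76, -0.3, 2.29, 1.24]
```

```bash
python3 -m crank '[{"grip":-0.1,"translation":[2,0.8,1],"twist":[0.003,0.014,0.006]},{"grip":-0.1,"translation":[4,0.8,2],"twist":[0.003,0.014,0.006]},{"grip":-0.1,"translation":[6,0.8,3],"twist":[0.003,0.014,0.006]},{"grip":-0.1,"translation":[8,0.8,4],"twist":[0.003,0.014,0.006]},{"grip":-0.1,"translation":[9.9,0.8,5],"twist":[0.003,0.014,0.006]},{"grip":-0.1,"translation":[9.9,0.8,5],"twist":[0.003,0.014,0.006]},{"grip":-0.1,"translation":[9.9,0.8,5],"twist":[0.003,0.014,0.006]},{"grip":-0.1,"translation":[9.9,0.8,5],"twist":[0.003,0.014,0.006]},{"grip":-0.1,"translation":[9.9,0.8,5],"twist":[0.003,0.014,0.006]},{"grip":-0.1,"translation":[9.9,0.8,5],"twist":[0.003,0.014,0.006]}]'
python3 - <<'E'
from b import *
go(ft+at*93,np.radians(-60))
from cell import *
cv2.imwrite("pics/w4.png",get_image("wrist")["image"][:,:,::-1])
E
```

```text
clock: 13.88
position: [688.9, -166.0, 86.8]
tool_rot: [0.026, 0.868, 0.044, -0.493]
ft_force: [-0.1, -0.9, 0.5]
gripper_width: 39.5
finger_force: 0.0
rows: [-0.15, -0.22, 6.85] [-0.0, -0.014, -0.003] cur g [116.6 -79.7  89.3] w 39.5 [-0.16, 1.24, 0.72, -0.28, 2.18, 1.28]
```

View pics/w4.png

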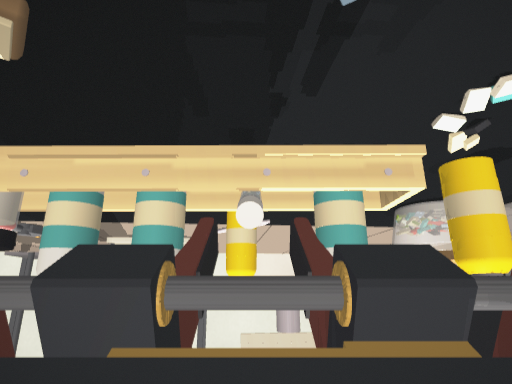

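The tube's cap face is seen end-on at (250,214), centred between the fingers at about (195..312). I'll check its height by projection.

```bash
python3 - <<'E'
from b import *
from cell import *
c=cam(get_image("wrist"))
print(proj(c,w(o,[ft+at*110,ft+at*110+[0,0,9],ft+at*110+[0,5,0]])).round(1))
go(ft+at*93,np.radians(-60))
E
```

```text
[[248.8 216.7]
 [248.8 230.6]
 [241.1 216.7]]
rows: [-0.2, -0.21, 6.77] [-0.0, -0.013, -0.003] cur g [116.3 -79.7  88.5] w 39.4 [-0.16, 1.24, 0.72, -0.28, 2.18, 1.28]
```

Prediction and picture agree within 2 mm, so I'll advance and grip.

```bash
python3 -m crank '[{"grip":-0.1,"translation":[-0.2,-0.1,1.5],"twist":[0,-0.013,0]},{"grip":-0.1,"translation":[-0.2,-0.1,3],"twist":[0,-0.013,0]},{"grip":-0.1,"translation":[-0.2,-0.1,4.5],"twist":[0,-0.013,0]},{"grip":-0.1,"translation":[-0.2,-0.1,6],"twist":[0,-0.013,0]},{"grip":-0.1,"translation":[-0.2,-0.1,6.7],"twist":[0,-0.013,0]},{"grip":-0.1,"translation":[-0.2,-0.1,6.7],"twist":[0,-0.013,0]},{"grip":-0.8,"translation":[-0.2,-0.1,6.7],"twist":[0,-0.013,0]},{"grip":-0.8,"translation":[-0.2,-0.1,6.7],"twist":[0,-0.013,0]},{"grip":-0.8,"translation":[-0.2,-0.1,6.7],"twist":[0,-0.013,0]},{"grip":-0.8,"translation":[-0.2,-0.1,6.7],"twist":[0,-0.013,0]}]'
python3 - <<'E'
from b import *
go(ft+at*93,np.radians(-60))
go(ft+at*93+[15,0,160],np.radians(-60))
E
```

```text
clock: 14.82
position: [630.2, -170.9, 52.3]
tool_rot: [0.027, 0.865, 0.044, -0.5]
ft_force: [0.0, -0.4, 0.8]
gripper_width: 17.6
finger_force: 30.0
rows: [-0.09, -0.1, 0.03] [-0.0, 0.001, -0.002] cur g [ 57.8 -78.5  54.8] w 17.6 [-0.17, 1.19, 0.93, -0.27, 2.04, 1.31]
rows: [-13.21, -0.07, -9.25] [-0.0, 0.001, -0.002] cur g [ 57.8 -78.5  54.8] w 17.6 [-0.17, 1.19, 0.93, -0.27, 2.04, 1.31]
```

```bash
python3 -m crank '[{"grip":-0.8,"translation":[-0.7,0,-0.7],"twist":[0,0,0]},{"grip":-0.8,"translation":[-1.8,0,-1.5],"twist":[0,0,0]},{"grip":-0.8,"translation":[-3.2,0,-2.5],"twist":[0,0,0]},{"grip":-0.8,"translation":[-4.8,0,-3.6],"twist":[0,0,0]},{"grip":-0.8,"translation":[-6.4,0,-4.7],"twist":[0,0,0]},{"grip":-0.8,"translation":[-8.2,0,-5.8],"twist":[0,0,0]},{"grip":-0.8,"translation":[-10,0,-7],"twist":[0,0,0]},{"grip":-0.8,"translation":[-11.8,0,-8.2],"twist":[0,0,0]},{"grip":-0.8,"translation":[-13.2,0,-9.2],"twist":[0,0,0]},{"grip":-0.8,"translation":[-13.2,0,-9.2],"twist":[0,0,0]}]'
python3 - <<'E'
from b import *
go(np.array([0,-78,270]),np.radians(5))
E
```

```text
clock: 15.65
position: [645.2, -169.5, 218.1]
tool_rot: [0.027, 0.866, 0.043, -0.497]
ft_force: [0.3, -0.1, 0.9]
gripper_width: 17.8
finger_force: 30.0
rows: [-7.49, -0.03, 3.51] [0.003, 1.13, -0.004] cur g [ 72.8 -78.6 220.6] w 17.8 [-0.17, 1.02, 0.9, -0.3, 2.23, 1.25]
```

```bash
python3 -m crank '[{"grip":-0.8,"translation":[-1.5,0,0],"twist":[0,0.1,0]},{"grip":-0.8,"translation":[-3,0,0],"twist":[0,0.2,0]},{"grip":-0.8,"translation":[-4.5,0,0.5],"twist":[0,0.3,0]},{"grip":-0.8,"translation":[-6,0,1],"twist":[0,0.42,0]},{"grip":-0.8,"translation":[-7.5,0,1.5],"twist":[0,0.54,0]},{"grip":-0.8,"translation":[-7.5,0,2],"twist":[0,0.66,0]},{"grip":-0.8,"translation":[-7.5,0,2.5],"twist":[0,0.78,0]},{"grip":-0.8,"translation":[-7.5,0,3],"twist":[0,0.9,0]},{"grip":-0.8,"translation":[-7.5,0,3.5],"twist":[0,1.02,0]},{"grip":-0.8,"translation":[-7.5,0,3.5],"twist":[0,1.13,0]}]'
python3 - <<'E'
from b import *
go(np.array([-21,288,240]),np.radians(5))
E
```

```text
clock: 16.48
position: [574.8, -176.1, 260.1]
tool_rot: [-0.001, 0.998, 0.051, 0.043]
ft_force: [0.6, -0.6, -1.5]
gripper_width: 17.4
finger_force: 30.0
rows: [-2.13, -36.58, 2.25] [0.003, 0.002, -0.002] cur g [ -2.6 -77.8 265.1] w 17.4 [-0.33, 0.33, 1.72, 0.04, 1.02, 1.12]
```

```bash
python3 -m crank '[{"grip":-0.8,"translation":[-0.2,-3,0],"twist":[0,0,0]},{"grip":-0.8,"translation":[-0.5,-7,0],"twist":[0,0,0]},{"grip":-0.8,"translation":[-0.8,-11,0],"twist":[0,0,0]},{"grip":-0.8,"translation":[-1.1,-15,0],"twist":[0,0,0]},{"grip":-0.8,"translation":[-1.4,-19,0],"twist":[0,0,0]},{"grip":-0.8,"translation":[-1.7,-23,0],"twist":[0,0,0]},{"grip":-0.8,"translation":[-2,-27,0],"twist":[0,0,0]},{"grip":-0.8,"translation":[-2.1,-31,0],"twist":[0,0,0]},{"grip":-0.8,"translation":[-2.1,-34.5,0],"twist":[0,0,0]},{"grip":-0.8,"translation":[-2.1,-36.6,0],"twist":[0,0,0]}]'
python3 - <<'E'
from b import *
go(np.array([-21,288,175]),np.radians(5))
E
```

```text
clock: 17.32
position: [516.6, 188.8, 257.4]
tool_rot: [-0.001, 0.998, 0.052, 0.04]
ft_force: [0.6, -0.0, -0.1]
gripper_width: 17.2
finger_force: 30.0
rows: [-0.54, 0.3, 8.73] [0.001, 0.007, 0.0] cur g [-22.5 291.1 262.4] w 17.2 [0.34, 0.26, 1.83, -0.02, 0.98, 1.82]
```

```bash
python3 -m crank '[{"grip":-0.8,"translation":[-0.2,0.3,2],"twist":[0,0.007,0]},{"grip":-0.8,"translation":[-0.3,0.3,4],"twist":[0,0.007,0]},{"grip":-0.8,"translation":[-0.4,0.3,6],"twist":[0,0.007,0]},{"grip":-0.8,"translation":[-0.5,0.3,8],"twist":[0,0.007,0]},{"grip":-0.8,"translation":[-0.5,0.3,8.7],"twist":[0,0.007,0]},{"grip":-0.8,"translation":[-0.5,0.3,8.7],"twist":[0,0.007,0]},{"grip":-0.8,"translation":[-0.5,0.3,8.7],"twist":[0,0.007,0]},{"grip":-0.8,"translation":[-0.5,0.3,8.7],"twist":[0,0.007,0]},{"grip":-0.8,"translation":[-0.5,0.3,8.7],"twist":[0,0.007,0]},{"grip":-0.8,"translation":[-0.5,0.3,8.7],"twist":[0,0.007,0]}]'
python3 - <<'E'
from b import *
from cell import *
go(np.array([-21,288,175]),np.radians(5))
s=get_image("side");wr=get_image("wrist")
g=np.array([-21,288,0]);
for n,d in(("side",s),("wrist",wr)):
    c=cam(d);print(n,"hole,foot,cap:",proj(c,w(o,[[-21,288,63],[-21,288,82],[-21,288,192],[-21,240,63]])).round(1).tolist())
cv2.imwrite("pics/s.png",s["image"][:,:,::-1]);cv2.imwrite("pics/w.png",wr["image"][:,:,::-1])
A=cv2.resize(s["image"][130:260,120:220,::-1],(400,520),interpolation=2)
B=cv2.resize(wr["image"][120:380,160:360,::-1],(400,520),interpolation=2)
cv2.imwrite("pics/m5.png",np.hstack([A,B]))
E
```

```text
clock: 18.15
position: [520.7, 183.0, 171.6]
tool_rot: [-0.002, 0.998, 0.051, 0.045]
ft_force: [-0.6, -0.5, -0.6]
gripper_width: 17.3
finger_force: 30.0
rows: [-0.21, -0.31, 0.14] [0.001, -0.002, -0.002] cur g [-19.  284.9 176.6] w 17.3 [0.33, 0.37, 1.9, -0.03, 0.79, 1.82]
side hole,foot,cap: [[170.9, 231.0], [170.2, 224.2], [166.4, 182.0], [184.6, 219.8]]
wrist hole,foot,cap: [[249.2, 205.9], [248.8, 210.9], [245.3, 266.2], [306.0, 205.8]]
```

View pics/m5.png

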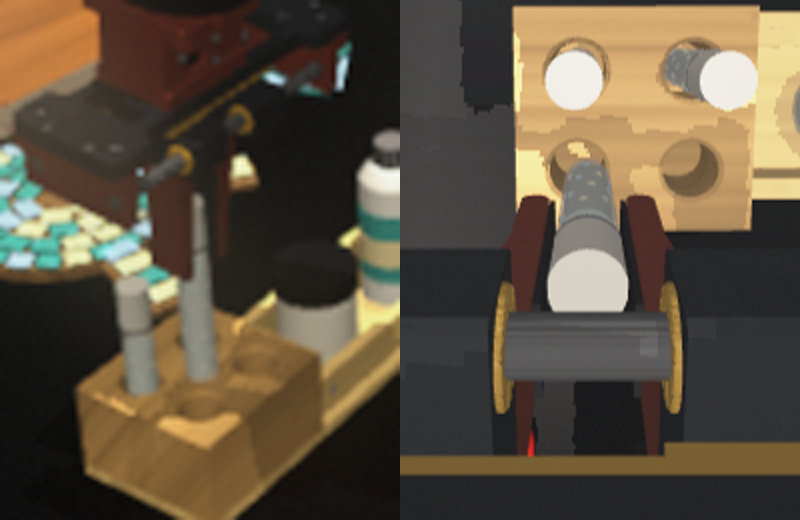

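Left half (side): the tube hangs near upright and its foot at (203,375) is just above the free front-left hole (205,402). Right half (wrist): the foot at (590,172) is right of the hole centre (577,168). I'll refine the offset numerically.

```bash
python3 - <<'E'
from b import *
from cell import *
im=cv2.imread("pics/w.png");hsv=cv2.cvtColor(im,cv2.COLOR_BGR2HSV)
for r in range(192,232,4):
    c=np.where(hsv[r,225:285,1]<70)[0]+225
    print(r,(c.min(),c.max(),len(c)) if len(c) else None,hsv[r,240:272:3,1].tolist())
p,Rc,s=tool();z=Rc.as_matrix()[:,2];g=inv(o,p-5*z);print(g)
c=cam(get_image("wrist"))
for dz in(-93,-60,-20,17):
    q=g+np.array([0,0,dz]);print(dz,proj(c,w(o,[q,q+[0,9,0],q-[0,9,0],q+[9,0,0]])).round(1).tolist())
E
```

```text
192 None [116, 117, 103, 106, 119, 118, 118, 121, 120, 120, 119]
196 None [117, 117, 117, 104, 105, 117, 119, 117, 120, 120, 120]
200 (np.int64(251), np.int64(256), 6) [117, 117, 117, 80, 40, 54, 83, 110, 120, 119, 121]
204 (np.int64(245), np.int64(262), 18) [114, 112, 41, 4, 4, 11, 6, 36, 118, 119, 121]
208 (np.int64(243), np.int64(264), 22) [109, 39, 9, 11, 4, 11, 4, 11, 63, 119, 121]
212 (np.int64(242), np.int64(265), 24) [110, 24, 11, 4, 6, 20, 13, 13, 8, 120, 119]
216 (np.int64(241), np.int64(265), 25) [117, 11, 10, 4, 6, 6, 6, 7, 8, 117, 117]
220 (np.int64(241), np.int64(266), 26) [92, 4, 11, 12, 8, 6, 11, 9, 6, 103, 93]
224 (np.int64(235), np.int64(272), 32) [72, 6, 11, 2, 8, 6, 10, 9, 7, 60, 67]
228 (np.int64(234), np.int64(273), 35) [18, 8, 10, 10, 14, 17, 12, 8, 13, 48, 24]
[-19.261213   284.90946278 176.25841493]
-93 [[252.7, 208.9], [241.2, 208.9], [264.3, 208.9], [252.7, 197.6]]
-60 [[252.7, 219.5], [239.4, 219.5], [265.9, 219.5], [252.6, 206.4]]
-20 [[252.5, 237.5], [236.2, 237.5], [268.8, 237.5], [252.5, 221.7]]
17 [[252.3, 263.4], [231.7, 263.5], [272.9, 263.4], [252.3, 243.7]]
```

```bash
python3 -m crank '[{"grip":-0.8,"translation":[0.05,-0.2,0],"twist":[0,0,0]},{"grip":-0.8,"translation":[0.05,-0.4,0],"twist":[0,0,0]},{"grip":-0.8,"translation":[0.0,-0.4,0.5],"twist":[0,0,0]},{"grip":-0.8,"translation":[-0.04,-0.4,1],"twist":[0,0,0]},{"grip":-0.8,"translation":[-0.08,-0.4,1.5],"twist":[0,0,0]},{"grip":-0.8,"translation":[-0.08,-0.4,1.5],"twist":[0,0,0]},{"grip":-0.8,"translation":[-0.08,-0.4,1.5],"twist":[0,0,0]},{"grip":-0.8,"translation":[-0.08,-0.4,1.5],"twist":[0,0,0]},{"grip":-0.8,"translation":[-0.08,-0.4,1.5],"twist":[0,0,0]},{"grip":-0.8,"translation":[-0.08,-0.4,1.5],"twist":[0,0,0]}]'
python3 - <<'E'
from b import *
from cell import *
d=get_image("wrist");im=d["image"][:,:,::-1];hsv=cv2.cvtColor(np.ascontiguousarray(im),cv2.COLOR_BGR2HSV)
c=cam(d)
for r in range(184,224,3):
    q=np.where(hsv[r,222:280,1]<70)[0]+222
    print(r,(q.min(),q.max()) if len(q) else None)
print("hole pred",proj(c,w(o,[[-21,288,63],[-21,300,63],[-21,276,63],[-9,288,63],[-33,288,63]])).round(1).tolist())
for r in(192,200,206): print(r,im[r,224:280:2].sum(1).tolist() if 0 else im[r,224:280:2,2].tolist())
go(np.array([-21,288,160]),np.radians(5))
E
```

```text
clock: 19.13
position: [520.4, 186.9, 155.7]
tool_rot: [-0.001, 0.998, 0.051, 0.044]
ft_force: [0.4, 0.6, -0.3]
gripper_width: 17.3
finger_force: 30.0
184 None
187 None
190 None
193 None
196 None
199 None
202 (np.int64(247), np.int64(260))
205 (np.int64(244), np.int64(262))
208 (np.int64(242), np.int64(264))
211 (np.int64(242), np.int64(265))
214 (np.int64(241), np.int64(265))
217 (np.int64(241), np.int64(265))
220 (np.int64(241), np.int64(266))
223 (np.int64(235), np.int64(272))
hole pred [[253.8, 210.0], [238.7, 210.1], [268.9, 210.0], [253.8, 195.2], [253.8, 224.7]]
192 [208, 207, 208, 207, 207, 207, 207, 207, 209, 208, 207, 207, 198, 194, 191, 185, 195, 205, 209, 209, 209, 209, 209, 210, 209, 209, 208, 210]
200 [216, 215, 216, 216, 216, 215, 216, 198, 175, 182, 182, 181, 175, 161, 145, 150, 158, 167, 182, 183, 182, 182, 211, 216, 217, 216, 216, 217]
206 [247, 247, 241, 212, 212, 212, 185, 158, 108, 121, 148, 131, 126, 126, 126, 124, 125, 152, 142, 137, 122, 114, 177, 195, 213, 212, 212, 212]
rows: [-0.21, 0.08, 0.05] [0.002, -0.001, -0.002] cur g [-19.  288.8 160.7] w 17.4 [0.33, 0.4, 1.9, -0.03, 0.76, 1.83]
```

```bash
python3 - <<'E'
from b import *
from cell import *
d=get_image("wrist");im=np.ascontiguousarray(d["image"][:,:,::-1]);c=cam(d)
P=[[-21,288,63],[-21,240,63],[47,314,63],[47,214,63],[-47,214,63]]
print("pred h1,h0,corners",proj(c,w(o,P)).round(1).tolist())
hc=proj(c,w(o,[-21,240,63]))[0].astype(int)
for k in(-6,0,6): print("h0 col",hc[0]+k,"rows from",hc[1]-26,im[hc[1]-26:hc[1]+26,hc[0]+k,1].tolist())
print("h0 row",hc[1]-3,"cols from",hc[0]-26,im[hc[1]-3,hc[0]-26:hc[0]+26,1].tolist())
for col in(245,253,261): print("h1 col",col,"rows 180..",im[180:212,col,1].tolist())
E
```

```text
pred h1,h0,corners [[253.8, 210.0], [314.1, 210.0], [219.6, 122.7], [351.0, 122.6], [345.3, 241.4]]
h0 col 308 rows from 183 [192, 195, 196, 184, 166, 166, 166, 165, 166, 163, 149, 139, 141, 144, 148, 149, 147, 145, 145, 144, 145, 147, 149, 153, 153, 152, 150, 136, 109, 97, 95, 94, 94, 92, 91, 93, 96, 96, 98, 117, 142, 149, 153, 158, 157, 156, 153, 153, 152, 153, 153, 153]
h0 col 314 rows from 183 [192, 182, 166, 165, 166, 166, 165, 165, 162, 149, 138, 141, 141, 144, 148, 148, 147, 146, 144, 144, 145, 146, 148, 138, 111, 93, 92, 92, 92, 93, 95, 91, 90, 90, 93, 96, 98, 98, 98, 107, 132, 148, 148, 153, 158, 155, 154, 153, 151, 152, 152, 152]
h0 col 320 rows from 183 [192, 196, 183, 166, 166, 166, 165, 166, 167, 164, 152, 141, 128, 99, 90, 87, 87, 87, 88, 88, 88, 88, 88, 90, 89, 91, 92, 94, 94, 94, 95, 96, 95, 96, 97, 100, 101, 103, 128, 148, 148, 152, 159, 161, 158, 156, 155, 151, 151, 153, 152, 152]
h0 row 206 cols from 288 [182, 183, 183, 182, 167, 168, 167, 168, 159, 141, 144, 153, 154, 153, 153, 153, 153, 154, 153, 153, 153, 153, 153, 153, 153, 152, 138, 99, 90, 90, 89, 86, 90, 90, 91, 93, 93, 90, 94, 99, 142, 145, 145, 162, 164, 164, 163, 165, 164, 164, 164, 164]
h1 col 245 rows 180.. [165, 152, 155, 159, 161, 163, 163, 162, 163, 163, 163, 165, 166, 160, 145, 139, 143, 148, 148, 145, 145, 145, 143, 140, 138, 135, 131, 142, 146, 129, 125, 124]
h1 col 253 rows 180.. [179, 168, 156, 159, 161, 162, 163, 162, 163, 163, 163, 160, 147, 137, 142, 147, 146, 150, 148, 143, 138, 143, 144, 131, 127, 126, 126, 126, 127, 125, 127, 129]
h1 col 261 rows 180.. [151, 153, 157, 159, 161, 162, 162, 164, 165, 164, 164, 165, 165, 164, 152, 141, 144, 148, 148, 146, 145, 143, 141, 136, 135, 128, 121, 120, 123, 122, 123, 123]
```

```bash
python3 -m crank '[{"grip":-0.8,"translation":[0.1,0,0],"twist":[0,0,0]},{"grip":-0.8,"translation":[0.06,0,0.4],"twist":[0,0,0]},{"grip":-0.8,"translation":[0.03,0,0.8],"twist":[0,0,0]},{"grip":-0.8,"translation":[0,0,1.1],"twist":[0,0,0]},{"grip":-0.8,"translation":[-0.02,0,1.4],"twist":[0,0,0]},{"grip":-0.8,"translation":[-0.05,0,1.7],"twist":[0,0,0]},{"grip":-0.8,"translation":[-0.08,0,2],"twist":[0,0,0]},{"grip":-0.8,"translation":[-0.08,0,2],"twist":[0,0,0]},{"grip":-0.8,"translation":[-0.08,0,2],"twist":[0,0,0]},{"grip":-0.8,"translation":[-0.08,0,2],"twist":[0,0,0]}]'
python3 - <<'E'
from b import *
go(np.array([-20,288,111]),np.radians(5))
from cell import *
print(sense()["ft_force"])
d=get_image("wrist");im=np.ascontiguousarray(d["image"][:,:,::-1]);hsv=cv2.cvtColor(im,cv2.COLOR_BGR2HSV);c=cam(d)
print(proj(c,w(o,[-21,288,63])).round(1))
for r in range(196,236,4):
    q=np.where(hsv[r,222:285,1]<70)[0]+222
    print(r,(q.min(),q.max()) if len(q) else None)
E
```

```text
clock: 20.07
position: [521.3, 187.0, 135.5]
tool_rot: [-0.001, 0.998, 0.051, 0.044]
ft_force: [-0.5, 0.1, -0.6]
gripper_width: 17.5
finger_force: 30.0
rows: [-0.45, 0.08, 2.92] [0.002, -0.0, -0.002] cur g [-18.1 288.8 140.5] w 17.5 [0.33, 0.43, 1.91, -0.03, 0.71, 1.83]
[-0.5389838   0.10134564 -0.64459512]
[[253.8 217.2]]
196 None
200 (np.int64(253), np.int64(253))
204 (np.int64(245), np.int64(262))
208 (np.int64(243), np.int64(264))
212 (np.int64(242), np.int64(265))
216 (np.int64(241), np.int64(265))
220 (np.int64(240), np.int64(266))
224 (np.int64(235), np.int64(272))
228 (np.int64(234), np.int64(273))
232 (np.int64(233), np.int64(274))
```

```bash
python3 -m crank '[{"grip":-0.8,"translation":[-0.03,0,0.4],"twist":[0,0,0]},{"grip":-0.8,"translation":[-0.07,0,0.8],"twist":[0,0,0]},{"grip":-0.8,"translation":[-0.1,0,1.2],"twist":[0,0,0]},{"grip":-0.8,"translation":[-0.14,0,1.6],"twist":[0,0,0]},{"grip":-0.8,"translation":[-0.18,0,2],"twist":[0,0,0]},{"grip":-0.8,"translation":[-0.2,0,2.3],"twist":[0,0,0]},{"grip":-0.8,"translation":[-0.23,0,2.6],"twist":[0,0,0]},{"grip":-0.8,"translation":[-0.23,0,2.6],"twist":[0,0,0]},{"grip":-0.8,"translation":[-0.23,0,2.6],"twist":[0,0,0]},{"grip":-0.8,"translation":[-0.23,0,2.6],"twist":[0,0,0]}]'

```

```text
clock: 20.95
position: [521.3, 186.9, 109.5]
tool_rot: [-0.001, 0.998, 0.051, 0.044]
ft_force: [-0.9, -0.3, -0.5]
gripper_width: 17.9
finger_force: 30.0
```

```bash
python3 -m crank '[{"grip":-0.8,"translation":[-0.01,0,0.1],"twist":[0,0,0]},{"grip":-0.8,"translation":[-0.02,0,0.2],"twist":[0,0,0]},{"grip":-0.8,"translation":[-0.03,0,0.3],"twist":[0,0,0]},{"grip":-0.8,"translation":[-0.03,0,0.35],"twist":[0,0,0]},{"grip":-0.8,"translation":[-0.04,0,0.4],"twist":[0,0,0]},{"grip":-0.8,"translation":[-0.04,0,0.4],"twist":[0,0,0]},{"grip":-0.8,"translation":[-0.04,0,0.45],"twist":[0,0,0]},{"grip":-0.8,"translation":[-0.04,0,0.45],"twist":[0,0,0]},{"grip":-0.8,"translation":[-0.04,0,0.45],"twist":[0,0,0]},{"grip":-0.8,"translation":[-0.04,0,0.45],"twist":[0,0,0]}]'

```

```text
clock: 21.78
position: [521.4, 186.9, 105.4]
tool_rot: [-0.001, 0.998, 0.051, 0.044]
ft_force: [-0.5, -0.5, 4.8]
gripper_width: 17.4
finger_force: 30.0
```

Contact came exactly at the expected full depth. I'll release and retreat.

```bash
python3 -m crank '[{"grip":-0.6,"translation":[0,0,0],"twist":[0,0,0]},{"grip":-0.45,"translation":[0,0,0],"twist":[0,0,0]},{"grip":-0.3,"translation":[0,0,0],"twist":[0,0,0]},{"grip":-0.2,"translation":[0,0,0],"twist":[0,0,0]},{"grip":-0.2,"translation":[0,0,0],"twist":[0,0,0]},{"grip":-0.2,"translation":[0,0,0],"twist":[0,0,0]},{"grip":-0.2,"translation":[0,0,-1],"twist":[0,0,0]},{"grip":-0.2,"translation":[0,0,-2.5],"twist":[0,0,0]},{"grip":-0.2,"translation":[0,0,-4],"twist":[0,0,0]},{"grip":-0.2,"translation":[0,0,-6],"twist":[0,0,0]}]'

```

```text
clock: 22.62
position: [515.3, 186.2, 165.1]
tool_rot: [-0.001, 0.998, 0.051, 0.043]
ft_force: [0.6, -1.1, 0.2]
gripper_width: 35.3
finger_force: 0.0
```

```bash
python3 -m crank '[{"grip":-0.2,"translation":[0,0,-3],"twist":[0,0,0]},{"grip":-0.2,"translation":[0,0,-6],"twist":[0,0,0]},{"grip":-0.2,"translation":[0,0,-10],"twist":[0,0,0]},{"grip":-0.2,"translation":[-3,-3,-13],"twist":[0,0,0]},{"grip":-0.2,"translation":[-5,-6,-13],"twist":[0,0,0]},{"grip":-0.2,"translation":[-8,-10,-13],"twist":[0,0,0]},{"grip":-0.2,"translation":[-10,-13,-13],"twist":[0,0,0]},{"grip":-0.2,"translation":[-10,-16,-13],"twist":[0,0,0]},{"grip":-0.2,"translation":[-10,-18,-13],"twist":[0,0,0]},{"grip":-0.2,"translation":[-10,-18,-13],"twist":[0,0,0]}]'
python3 - <<'E'
from h import *
from cell import *
T=get_image("top");S=get_image("side")
def blobs(im,roi,f):
    h=cv2.cvtColor(im,cv2.COLOR_RGB2HSV);m=f(h).astype(np.uint8);M=np.zeros_like(m);a,b,c,d=roi;M[a:b,c:d]=m[a:b,c:d]
    n,_,st,ce=cv2.connectedComponentsWithStats(M);return [(ce[i].round(1).tolist(),int(st[i][4])) for i in range(1,n) if st[i][4]>12]
wh=lambda h:(h[...,1]<40)&(h[...,2]>190)
ct,cs=cam(T),cam(S)
caps=[[x,y,128] for x,y in((-21,288),(21,288),(21,240))]
print("pred top",proj(ct,w(o,caps)).round(1).tolist());print(blobs(T["image"],(150,215,130,185),wh))
print("pred side",proj(cs,w(o,caps)).round(1).tolist());print(blobs(S["image"],(170,260,135,215),wh))
gr=lambda h:(h[...,1]<40)&(h[...,2]<140)&(h[...,2]>70)
b=[[0,77.5,120],[2,1,120],[0,-153.5,120]]
print("pred bot top",proj(ct,w(o,b)).round(1).tolist(),blobs(T["image"],(150,200,215,340),gr))
b0=cv2.imread("pics/top0.png")[:,:,::-1];print("before",blobs(np.ascontiguousarray(b0),(150,200,215,340),gr),blobs(np.ascontiguousarray(b0),(150,215,130,185),wh))
E
```

```text
clock: 23.45
position: [386.3, 357.7, 286.2]
tool_rot: [-0.003, 0.998, 0.053, 0.044]
ft_force: [-0.2, -0.5, 0.6]
gripper_width: 35.1
finger_force: 0.0
pred top [[141.6, 189.7], [140.3, 172.3], [160.6, 170.1]]
[([159.7, 169.2], 49), ([139.5, 171.4], 51), ([140.6, 188.4], 52)]
pred side [[168.7, 207.1], [153.6, 200.8], [168.1, 190.3]]
[([212.4, 174.1], 29), ([167.2, 190.7], 32), ([167.2, 206.9], 38)]
pred bot top [[229.8, 172.2], [261.5, 168.0], [325.3, 162.1]] [([318.5, 170.0], 24), ([316.0, 174.5], 23), ([234.4, 182.7], 30), ([256.0, 178.8], 15), ([262.8, 180.3], 19)]
before [([318.0, 169.7], 27), ([317.3, 175.6], 21), ([255.5, 178.9], 16), ([262.9, 180.4], 19), ([234.4, 198.1], 29)] [([159.7, 169.2], 49), ([139.5, 171.4], 51)]
```

The tube cap sits within about 1 px of the prediction for fully down (both cameras). The other tubes and bottles haven't moved.

```bash
python3 -c "
from cell import *
print(close_job())"
```

```text
the job is handed in; nothing more can be done
None
```

I handed the job in at about 23.5 s: the bottle was set down upright on the lane floor between the jar and its neighbour, the bead tube is cap up and fully down in hole1, and the other tubes and bottles measured unmoved at the end (the jar was last seen standing in a mid-job picture).

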